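# Load flanged spacers onto a leaning arbor, widest first

## Robot

A 6-joint arm with a two-finger parallel gripper is mounted at the origin on the work surface. World frame = base frame: x ahead of the robot, y to its left, z up, the work surface at z = 0. Lengths are in m, angles in rad, forces in N, time in s.
With the tool pointing down it reaches from about 0.325 to 0.9 m from the base axis. Payload 6.1 kg.
Tool frame: the origin (TCP) lies between the finger pads; the fingertips stand 22 mm ahead of it and the grasp point (between the pads) lies 3 mm ahead of it; z points along the fingers, y is the line along which they close (so a half turn about z gives the same grasp; the last joint's range is limited). The gripper opens to 87 mm and grips with 3 to 60 N. Pads are 19 mm wide; open, the fingers measure 117 mm over their backs; the gripper's body (75 mm by 190 mm) begins 51 mm behind the grasp point.
Start: joints at [1.048, 0.22, 1.526, -0, 1.395, -0.126], TCP at [0.242, 0.576, 0.245] pointing down, gripper open.
Joint ranges: [-2.98, 2.98], [-0.91, 2.08], [0.09, 2.57], [-1.24, 4.39], [0.2, 2.65], [-2.68, 2.68]. Speed limits (rad/s): [2.57, 2.57, 3.01, 3.14, 3.14, 3.14].

## Interface

Orientations are given as a rotation vector (axis times angle).
In Python, from rig import read_state, grab_frame, camera_params, close_job, outline_of gives the robot as it stands.
- The arm moves only by the shell command python3 -m creep 'ROWS'. ROWS is JSON, a list of rows, each a list of 7 numbers: the shift along the tool's x, y, z in cm, then the turn, a rotation vector about the tool's x, y, z in rad, then the gripper command: -1 is shut, 1 is fully open, values between are in proportion. A call has 1 to 20 rows; each row is the pose to reach, as a shift and turn from the pose commanded when the call began, along the tool's axes at that moment; what a row does not reach only later rows make up. A row lasts 1/8 s, in which the tool goes at most 62.5 mm and 10.7 degrees, less where a joint would pass 70% of its speed; a pose out of reach is approached as far as the arm can. A call with a gripper value outside its range is refused whole. The fingers move at their own pace and stop on an object; the grip force is fixed at half the most. Time passes only in rows, so rows that repeat a pose let the fingers close. It gives the time, the measured TCP pose, the force, the opening and the grip force at its end, in the units of the state.
- read_state(): the state, without advancing time (a new reading comes with each control period).
- grab_frame(name): name is "side" or "top"; returns the picture (400x640x3 uint8, red, green, blue); there is no depth.
- camera_params(name): a dict with "camera_matrix" (3x3 intrinsics, pixels), "pose" (4x4, takes a point from camera to world coordinates). Camera axes: x right, y up, looking along -z (the intrinsics and any distortion apply to the point x, -y, -z); pixel columns grow to the right and rows downward; lengths in m; the calibration is good to about 2 mm. A picture is of the moment at which its call begins. camera_params takes no time and is no camera call.
- close_job(): hands the job in; it is judged then, once.
Trained networks look in the newest picture that a camera, given by its name, has taken for a name from the list of things; names that differ only in an ending like _2 or _b are one class to them, and where a whole thing is asked for, a point or a joint stands for the part that bears it (a point fixed in the world has none). Each returns a list of dicts, best first, with "score" (0 to 1); they miss things now and then, are a little off and sometimes report something else, mostly with a low value. They report only what shows in the picture. A call takes as long as a camera call. They do not tell look-alikes from the thing itself.
- outline_of(camera, label): "pixels" (400x640 bool, what is visible of it) and "pixel" ([column, row] in pixels, amid what is visible of it).
The state is a dict: "time": time; "joint_pos": joint angles; "joint_vel": joint speeds; "effort": joint torques, N m; "ee_pos": TCP position; "eef_rot": TCP orientation; "force": force on the tool from outside, world axes, zero at the start; "moment": the same for the moment, N m; "gripper_width": finger opening in m; "finger_force": force on a finger pad.
Only numpy, scipy, OpenCV 4.12 (cv2) and the standard library are available. Lean on these libraries where they do the work, as an engineer would, in place of code of your own. Each camera call takes 0.05 s, during which the arm holds its last target. There are 200 camera calls.

## Task

The keeper arm over the tip of the leaning arbor is held by a left-hand screw: turn its grip bar clockwise, as seen from above, about a quarter turn so that the arm is swung well clear, and leave it open. Then thread the three flanged spacers onto the arbor, flange down, in order of flange size with the widest at the bottom and the narrowest on top, lowering each under control (never letting it drop down the arbor) until it sits fully home, and let go. Leave the other parts on the bench undisturbed.

Things in the scene. Friction and masses are not known exactly. Their poses are not given: they have to be found in the camera images.
- arbor_seat (a point): centre of the flat seat (top of a 60 mm disc, 90 mm above the bench) at the arbor's foot, on a fixed grey stand (foot 170 x 250 mm) whose place and yaw vary. z runs up along the arbor, leaning 30 deg from vertical roughly toward the robot; y is level, to the robot's left; x away from the robot and up. The first spacer rests here, each later one on the hub below.
- arbor_tip (a point): tip of the steel arbor, 64 mm along z from the seat, same axes. The arbor is 24 mm in diameter, its last 12 mm tapering to 10 mm. A steel post 20 mm in diameter stands parallel to it, 105 mm away on the -y side (robot's right), reaching 71 mm along z from seat level, and carries the keeper.
- keeper (a joint): angle (rad) of the keeper on its post, about an axis parallel to the arbor: 0 with its arm straight over the arbor tip (dead stop), growing as it turns clockwise seen from above, to a stop at 1.7; about 1.5 is a quarter turn, well clear. Starts between 0 and 0.35, blocking the arbor. Friction about 0.15 N m; it stays where it is left.
- keeper_grip (a point): point on the keeper's pivot axis inside its black grip bar: bar 64 mm long (this frame's y), 14 mm wide (x: pinch here), from 20 mm below this point to 16 mm above along z (parallel to the arbor). A steel arm 22 mm wide, 10 mm thick reaches 130 mm along +y, its top 22 mm below this point. The frame turns with the keeper.
- spacer_large_mid (a point): the widest of three bare aluminium flanged spacers. Flange 100 mm in diameter and 7 mm thick with a round hub 46 mm in diameter, 13 mm tall on it (20 mm tall overall), and a 32 mm bore right through. Starts flange down on the bench. This point is on its axis half-way up, 10 mm above the underside; z points from flange to hub end. Grip it across the hub.
- spacer_medium_mid (a point): the middle of three bare aluminium flanged spacers. Flange 84 mm in diameter and 7 mm thick with a round hub 46 mm in diameter, 13 mm tall on it (20 mm tall overall), and a 32 mm bore right through. Starts flange down on the bench. This point is on its axis half-way up, 10 mm above the underside; z points from flange to hub end. Grip it across the hub.
- spacer_small_mid (a point): the narrowest of three bare aluminium flanged spacers. Flange 68 mm in diameter and 7 mm thick with a round hub 46 mm in diameter, 13 mm tall on it (20 mm tall overall), and a 32 mm bore right through. Starts flange down on the bench. This point is on its axis half-way up, 10 mm above the underside; z points from flange to hub end. Grip it across the hub.
- packing_nut_mid (a point): bystander: a knurled bronze packing nut, 73 mm across and 44 mm tall, loose on the bench; this point is its centre, 22 mm up
- elbow_mid (a point): bystander: a copper 90 degree elbow fitting lying flat, 44 mm thick, within 55 mm of this point, which is 22 mm above the bench
- neck_plug_mid (a point): bystander: a squat nickel-plated dewar neck plug, 72 mm in diameter and 70 mm tall; this point is its centre, 35 mm up
- bonnet_mid (a point): bystander: a bronze valve bonnet standing upright with a black handwheel on top, 84 mm across and 130 mm tall, easily toppled; this point is on its axis 65 mm up
There are look-alikes about, which are no part of the job. What is shaped like the part that bears spacer_small_mid but blue is not meant.

How it is judged:
By the outcome, as a careful person would: the job done as asked, in the order asked, and still so for the second after the job is handed in, with the robot touching nothing.
It also fails if it takes over 72 s, if anything falls off the work surface, if the arm or the gripper's body presses on something with over 40 N, if the wrist force passes 120 N, or if a joint passes its speed limit or range.

## Working session

There is one attempt and no reset: what is moved stays moved. The work goes in short steps, Python scripts to look and compute and a shell command to move; the robot and the scene stay as the last step left them, time stands still between calls to the robot, and variables do not carry over. Pictures are saved under pics/ and viewed, at most 10 in all, crops included, and the job is handed in when it is done.

```bash
mkdir -p pics; python3 - <<'E'
from rig import *
import cv2,numpy as np
for n in("side","top"):
    f=grab_frame(n);cv2.imwrite(f"pics/{n}0.png",f[...,::-1])
    p=camera_params(n);print(n,np.round(p["camera_matrix"],1).tolist(),np.round(p["pose"],4).tolist(),[k for k in p])
    for l in["keeper","keeper_grip","spacer_large_mid","spacer_medium_mid","spacer_small_mid","packing_nut_mid","elbow_mid","neck_plug_mid","bonnet_mid"]:
        try:print(l,[(round(d["score"],2),np.round(d["pixel"]).tolist(),int(d["pixels"].sum())) for d in outline_of(n,l)])
        except Exception as e:print(l,e)
s=read_state();print({k:np.round(v,3).tolist() for k,v in s.items()})
E
```

```text
side [[368.1, 0.0, 311.3], [0.0, 368.1, 193.6], [0.0, 0.0, 1.0]] [[0.9234, 0.2677, -0.2752, 0.2036], [-0.3835, 0.6107, -0.6928, -0.6349], [-0.0175, 0.7453, 0.6665, 0.8155], [0.0, 0.0, 0.0, 1.0]] ['camera_matrix', 'pose']
keeper [(0.89, [416.0, 274.0], 724), (0.41, [278.0, 209.0], 264)]
keeper_grip [(0.59, [428.0, 296.0], 2421)]
spacer_large_mid [(0.86, [314.0, 171.0], 411)]
spacer_medium_mid [(0.82, [318.0, 194.0], 251)]
spacer_small_mid [(0.75, [416.0, 276.0], 757), (0.68, [266.0, 245.0], 340), (0.63, [241.0, 218.0], 324), (0.5, [245.0, 170.0], 209), (0.48, [279.0, 206.0], 279), (0.21, [318.0, 197.0], 272)]
packing_nut_mid [(0.85, [354.0, 184.0], 368)]
elbow_mid [(0.9, [346.0, 220.0], 540), (0.64, [306.0, 221.0], 1055)]
neck_plug_mid [(0.65, [321.0, 194.0], 258)]
bonnet_mid [(0.62, [304.0, 222.0], 1048), (0.29, [425.0, 293.0], 2487)]
top [[448.5, 0.0, 315.2], [0.0, 448.5, 196.3], [0.0, 0.0, 1.0]] [[-0.0098, 0.984, -0.1781, 0.2983], [-0.9999, -0.0121, -0.0122, 0.0301], [-0.0142, 0.1779, 0.9839, 1.2229], [0.0, 0.0, 0.0, 1.0]] ['camera_matrix', 'pose']
keeper [(0.23, [450.0, 162.0], 62
[... 197 characters left out ...]
70.0, 255.0], 421), (0.87, [268.0, 280.0], 394), (0.86, [256.0, 227.0], 380), (0.84, [220.0, 269.0], 419), (0.74, [306.0, 265.0], 368), (0.57, [212.0, 220.0], 570)]
packing_nut_mid [(0.75, [268.0, 139.0], 543)]
elbow_mid [(0.71, [313.0, 174.0], 657)]
neck_plug_mid [(0.79, [213.0, 220.0], 573)]
bonnet_mid [(0.88, [319.0, 218.0], 890)]
{'time': 1.0, 'joint_pos': [1.048, 0.22, 1.526, 0.0, 1.395, -0.126], 'joint_vel': [-0.001, 0.0, -0.001, -0.001, -0.001, 0.001], 'effort': [-0.001, -49.458, -38.772, 0.07, 0.047, -0.0], 'ee_pos': [0.242, 0.576, 0.245], 'eef_rot': [-0.619, -3.08, -0.0], 'force': [-0.095, 0.162, -0.485], 'moment': [-0.005, -0.04, 0.023], 'finger_force': 0.0, 'gripper_width': 0.087}
```

```bash
python3 - <<'E'
import cv2
a=cv2.imread("pics/side0.png");b=cv2.imread("pics/top0.png")
cv2.imwrite("pics/s0c.png",cv2.resize(a[100:400,180:580],(800,600),interpolation=cv2.INTER_CUBIC))
cv2.imwrite("pics/t0c.png",cv2.resize(b[80:350,140:500],(800,600),interpolation=cv2.INTER_CUBIC))
E
```

```text
(no output)
```

View pics/s0c.png

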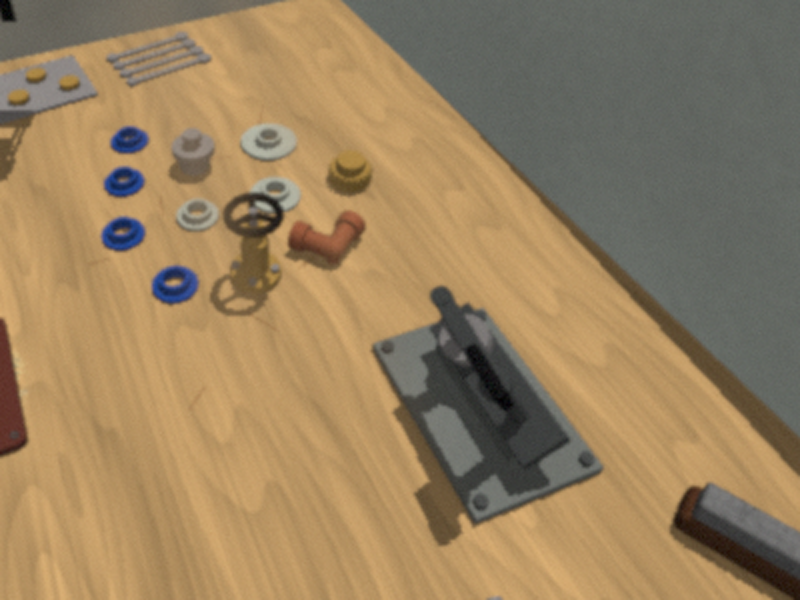

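View pics/t0c.png

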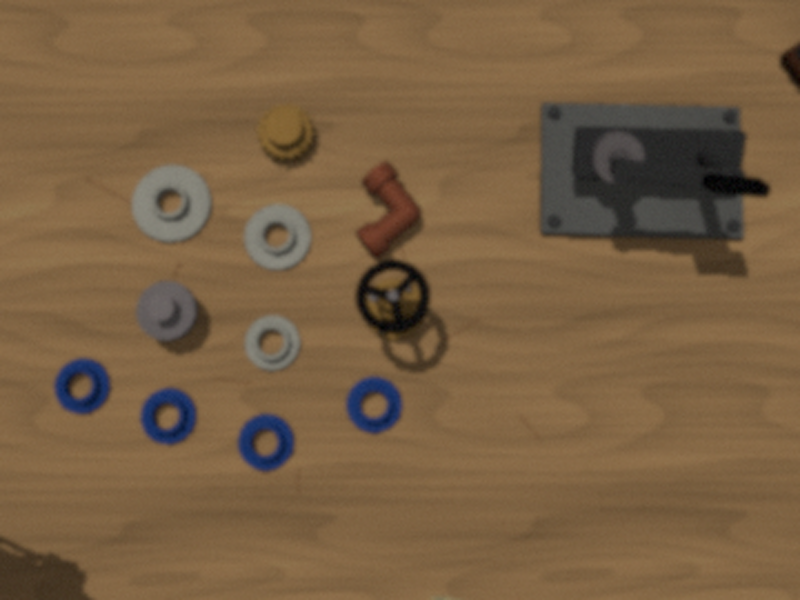

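The four blue rings are decoys. The bare large, medium and small spacers are at top-crop (172,203), (277,237) and (272,342). The stand is at right with the keeper arm over the arbor. Next I'll zoom on the stand and localise.

```bash
cat > h.py <<'E'
from rig import *
import cv2,numpy as np
from scipy.spatial.transform import Rotation as R
def proj(n,P):
    p=camera_params(n);T=p["pose"];P=np.atleast_2d(P)
    c=(P-T[:3,3])@T[:3,:3]*[1,-1,-1]
    q=c@p["camera_matrix"].T;return q[:,:2]/q[:,2:]
def ray(n,uv):
    p=camera_params(n);T=p["pose"]
    d=np.linalg.solve(p["camera_matrix"],[*uv,1])*[1,-1,-1]
    return T[:3,3],T[:3,:3]@d
def onplane(n,uv,z):
    o,d=ray(n,uv);return o+d*(z-o[2])/d[2]
def tri(a,b):
    A=[];y=[]
    for n,uv in(("side",a),("top",b)):
        o,d=ray(n,uv);d=d/np.linalg.norm(d);M=np.eye(3)-np.outer(d,d);A.append(M);y.append(M@o)
    x,*_=np.linalg.lstsq(np.vstack(A),np.hstack(y),rcond=None)
    return x
def frame(yaw):  # arbor axes
    return R.from_euler('z',yaw)*R.from_euler('y',-np.pi/6)
E
python3 - <<'E'
from h import *
a=cv2.imread("pics/side0.png");b=cv2.imread("pics/top0.png")
C=np.hstack([cv2.resize(a[230:370,360:490],(390*1,420),interpolation=cv2.INTER_CUBIC),cv2.resize(b[115:205,375:495],(400,300),interpolation=cv2.INTER_CUBIC)[:,:] if 0 else cv2.copyMakeBorder(cv2.resize(b[115:205,375:495],(408,306),interpolation=cv2.INTER_CUBIC),0,114,0,0,0)])
C=np.clip(C.astype(float)*1.8,0,255).astype(np.uint8)
cv2.imwrite("pics/st.png",C)
for l in["spacer_large_mid","spacer_medium_mid","spacer_small_mid"]:
  pts={}
  for n in("side","top"):
    f=grab_frame(n)
    for d in outline_of(n,l):
        m=d["pixels"];v=f[m].mean(0)
        if v[2]>v[0]*1.3 or d["score"]<.4: continue
        ys,xs=np.nonzero(m);c=(xs.mean(),ys.mean())
        (e,ax,an)=cv2.minAreaRect(np.c_[xs,ys].astype(np.float32))
        print(l,n,round(d["score"],2),np.round(c,1),np.round(e,1),np.round(ax,1),np.round(v),np.round(onplane(n,c,.006),4),np.round(onplane(n,e,.005),4))
E
```

```text
spacer_large_mid side 0.58 [314.5 170.5] [315.  170.5] [15. 26.] [159. 156. 140.] [0.5954 0.3155 0.006 ] [0.5973 0.3159 0.005 ]
spacer_large_mid top 0.7 [216.8 171. ] [217. 171.] [34. 34.] [125. 122. 111.] [0.594  0.3194 0.006 ] [0.5941 0.3191 0.005 ]
spacer_medium_mid side 0.6 [319.2 196.5] [318. 197.] [16. 24.] [153. 150. 133.] [0.556 0.183 0.006] [0.5518 0.1834 0.005 ]
spacer_medium_mid top 0.9 [264.8 186.5] [264.8 186.2] [28.3 29. ] [123. 120. 109.] [0.548  0.1845 0.006 ] [0.5489 0.1849 0.005 ]
spacer_small_mid side 0.72 [278.5 207.2] [278.5 207. ] [16. 21.] [149. 140. 120.] [0.4175 0.1886 0.006 ] [0.418  0.1904 0.005 ]
spacer_small_mid top 0.65 [262.2 234.4] [262. 234.] [24. 24.] [117. 113. 102.] [0.415  0.1903 0.006 ] [0.4163 0.191  0.005 ]
```

View pics/st.png

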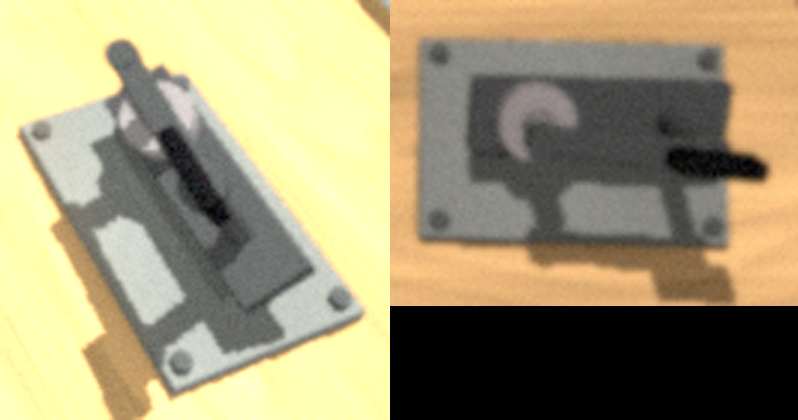

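```bash
python3 - <<'E'
from h import *
from scipy.optimize import differential_evolution
im={n:cv2.imread(f"pics/{n}0.png") for n in("side","top")}
box={"side":(230,370,360,490),"top":(115,205,375,495)}
S=4;msk={}
for n in im:
    r0,r1,c0,c1=box[n];g=cv2.cvtColor(im[n][r0:r1,c0:c1],cv2.COLOR_BGR2GRAY)
    g=cv2.resize(g,None,fx=S,fy=S,interpolation=cv2.INTER_CUBIC);m=(g<23).astype(np.uint8)
    k,l,st,ce=cv2.connectedComponentsWithStats(m);i=1+np.argmax(st[1:,4]);msk[n]=(l==i).astype(np.uint8)
    print(n,g.min(),st[i],np.round(ce[i]/S+[c0,r0],1))
cor=[onplane("top",p,.012) for p in((383.8,126.8),(383.5,185.6),(474.1,187.4),(472.9,128.2))]
print(np.round(cor,4));c=np.array(cor)
v=(c[0]+c[1]-c[2]-c[3])/2;print("size",np.linalg.norm(v),np.linalg.norm(c[0]-c[1]))
yaw0=np.arctan2(-v[0],v[1]);seat0=onplane("top",(418.5,150.3),.09);print("yaw",yaw0,"seat",seat0)
bx=np.array([[x,y,z] for x in(-.007,.007) for y in(-.032,.032) for z in(-.02,.016)])
def pose(p):
    F=frame(p[2]);o=np.array([p[0],p[1],.09])+F.apply([0,-.105,p[3]])
    return o,F*R.from_euler('z',-p[4])
def sil(p,n):
    o,Rk=pose(p);r0,r1,c0,c1=box[n]
    q=(proj(n,Rk.apply(bx)+o)-[c0,r0]+.5)*S
    h=cv2.convexHull(q.astype(np.float32)).round().astype(np.int32)
    z=np.zeros_like(msk[n]);cv2.fillConvexPoly(z,h,1);return z
def cost(p):
    c=0
    for n in msk:
        s=sil(p,n);c+=1-(s&msk[n]).sum()/((s|msk[n]).sum()+1)
    return c+np.sum((p[:2]-seat0[:2])**2)/.004**2*.05+(p[2]-yaw0)**2/.02**2*.05
b=[(seat0[0]-.015,seat0[0]+.015),(seat0[1]-.015,seat0[1]+.015),(yaw0-.05,yaw0+.05),(.07,.13),(-.1,.4)]
r=differential_evolution(cost,b,seed=1,maxiter=60,popsize=12);p=r.x
o,Rk=pose(p);print(np.round(p,4),r.fun,[1-(sil(p,n)&msk[n]).sum()/(sil(p,n)|msk[n]).sum() for n in msk]);print("grip",np.round(o,4))
F=frame(p[2]);print("tip",np.round(F.apply([0,0,.064])+[p[0],p[1],.09],4))
# armtip check: px of far end
print(proj("side",o+Rk.apply([0,.13,-.022])),"seen",360+120/3,230+45/3)
s=np.array([p[0],p[1],.09]);print("seat side",proj("side",s))
E
```

```text
side 1 [ 215  173   91  128 3117] [424.7 289.7]
top 0 [ 325  174  115   36 2946] [469.3 163.1]
[[ 0.7141 -0.1501  0.012 ]
 [ 0.5451 -0.143   0.012 ]
 [ 0.5369 -0.3905  0.012 ]
 [ 0.7063 -0.3994  0.012 ]]
size 0.2485408799680667 0.1690920146469137
yaw -0.03206222697450114 seat [ 0.62193318 -0.2263753   0.09      ]Traceback (most recent call last):
  File "<stdin>", line 30, in <module>
    return fun(*args, **kwargs)
    ret = solver.solve()
    result = minimize(lambda x:
                        list(self._mapwrapper(self.func, np.atleast_2d(x)))[0],
    ...<2 lines>...
                      bounds=self.limits.T,
                      constraints=self.constraints)
    res = _minimize_lbfgsb(fun, x0, args, jac, bounds,
                           callback=callback, **options)
    f, g = func_and_grad(x)
           ~~~~~~~~~~~~~^^^
    self._update_grad()
    ~~~~~~~~~~~~~~~~~^^
    self.g = self._wrapped_grad(self.x, f0=self.f)
             ~~~~~~~~~~~~~~~~~~^^^^^^^^^^^^^^^^^^^
    g, dct = approx_derivative(
             ~~~~~~~~~~~~~~~~~^
        self.fun,
        ^^^^^^^^^
    ...<2
[... 321 characters left out ...]
                     mf)
                             ^^^
    df = [f_eval - f0 for f_eval in f_evals]
                                    ^^^^^^^
    f = np.atleast_1d(self.fun(x, *self.args, **self.kwargs))
                      ~~~~~~~~^^^^^^^^^^^^^^^^^^^^^^^^^^^^^^
    fx = self.f(np.copy(x), *self.args)
    list(self._mapwrapper(self.func, np.atleast_2d(x)))[0],
    ~~~~^^^^^^^^^^^^^^^^^^^^^^^^^^^^^^^^^^^^^^^^^^^^^^^
    return self.f(x, *self.args)
           ~~~~~~^^^^^^^^^^^^^^^
  File "<stdin>", line 27, in cost
  File "<stdin>", line 21, in sil
  File "h.py", line 5, in proj
    p=camera_params(n);T=p["pose"];P=np.atleast_2d(P)
ValueError: time passes only in moves, steps and waits
```

```bash
sed -i 's/^def proj/_cp=camera_params; _c={}\ndef camera_params(n):\n    if n not in _c: _c[n]={k:np.array(v) for k,v in _cp(n).items()}\n    return _c[n]\ndef proj/' h.py; python3 - <<'E'
from h import *
from scipy.optimize import differential_evolution
im={n:cv2.imread(f"pics/{n}0.png") for n in("side","top")}
box={"side":(230,370,360,490),"top":(115,205,375,495)}
S=4;msk={}
for n in im:
    r0,r1,c0,c1=box[n];g=cv2.cvtColor(im[n][r0:r1,c0:c1],cv2.COLOR_BGR2GRAY)
    g=cv2.resize(g,None,fx=S,fy=S,interpolation=cv2.INTER_CUBIC);m=(g<23).astype(np.uint8)
    k,l,st,ce=cv2.connectedComponentsWithStats(m);i=1+np.argmax(st[1:,4]);msk[n]=(l==i).astype(np.uint8)
yaw0=-.032;seat0=np.array([.6219,-.2264,.09])
bx=np.array([[x,y,z] for x in(-.007,.007) for y in(-.032,.032) for z in(-.02,.016)])
def pose(p):
    F=frame(p[2]);o=np.array([p[0],p[1],.09])+F.apply([0,-.105,p[3]])
    return o,F*R.from_euler('z',-p[4])
def sil(p,n):
    o,Rk=pose(p);r0,r1,c0,c1=box[n]
    q=(proj(n,Rk.apply(bx)+o)-[c0,r0]+.5)*S
    h=cv2.convexHull(q.astype(np.float32)).round().astype(np.int32)
    z=np.zeros_like(msk[n]);cv2.fillConvexPoly(z,h,1);return z
def cost(p):
    c=0
    for n in msk:
        s=sil(p,n);c+=1-(s&msk[n]).sum()/((s|msk[n]).sum()+1)
    return c+np.sum((p[:2]-seat0[:2])**2)/.004**2*.05+(p[2]-yaw0)**2/.02**2*.05
b=[(seat0[0]-.015,seat0[0]+.015),(seat0[1]-.015,seat0[1]+.015),(yaw0-.05,yaw0+.05),(.07,.13),(-.1,.4)]
r=differential_evolution(cost,b,seed=1,maxiter=60,popsize=12,polish=False);p=r.x
o,Rk=pose(p);print(np.round(p,4),r.fun,[1-(sil(p,n)&msk[n]).sum()/(sil(p,n)|msk[n]).sum() for n in msk]);print("grip",np.round(o,4))
F=frame(p[2]);print("tip",np.round(F.apply([0,0,.064])+[p[0],p[1],.09],4))
print(proj("side",o+Rk.apply([0,.13,-.022])),"seen",360+120/3,230+45/3)
s=np.array([p[0],p[1],.09]);print("seat side",proj("side",s))
E
```

```text
[ 0.6188 -0.2255 -0.038   0.1021 -0.0037] 0.7479517776386696 [np.float64(0.34353741496598644), np.float64(0.3674039080953403)]
grip [ 0.5638 -0.3285  0.1784]
tip [ 0.5868 -0.2243  0.1454]
[[394.82402579 247.03424401]] seen 400.0 245.0
seat side [[411.14417298 268.54985231]]
```

```bash
cat >> h.py <<'E'
def tool(zax,ydir):
    z=np.array(zax)/np.linalg.norm(zax);y=np.array(ydir,float);y-=z*(y@z);y/=np.linalg.norm(y)
    return R.from_matrix(np.c_[np.cross(y,z),y,z])
def rows(*ps):
    s=read_state();p0=s["ee_pos"];R0=R.from_rotvec(s["eef_rot"])
    print("t",round(s["time"],2),"tcp",np.round(p0,4),"w",round(s["gripper_width"],4),"F",np.round(s["force"],1),"j",np.round(s["joint_pos"],2))
    for p,Rt in ps:
        print(np.round(R0.inv().apply(np.array(p)-p0)*100,2).tolist(),np.round((R0.inv()*Rt).as_rotvec(),3).tolist())
E
python3 - <<'E'
from h import *
F=frame(-.037);z=F.apply([0,0,1]);x=F.apply([np.cos(.08),-np.sin(.08)*-1*-1*-1 if 0 else np.sin(-.08),0])
g=np.array([.5638,-.3285,.1784])
T=tool(-z,x);rows(((.45,.0,.33),T),(g+.08*z,T),(g+.007*z,T))
E
```

```text
t 1.6 tcp [0.2415 0.5764 0.2445] w 0.087 F [0.4 0.5 0.2] j [ 1.05  0.22  1.53  0.    1.39 -0.13]
[-41.5, -45.11, -8.55] [-0.474, -0.301, 1.26]
[-60.95, -72.41, -0.31] [-0.474, -0.301, 1.26]
[-64.37, -71.13, 6.01] [-0.474, -0.301, 1.26]
```

```bash
python3 -m creep '[[-41.5,-45,-8.5,-0.47,-0.3,1.26,1],[-41.5,-45,-8.5,-0.47,-0.3,1.26,1],[-41.5,-45,-8.5,-0.47,-0.3,1.26,1],[-41.5,-45,-8.5,-0.47,-0.3,1.26,1],[-41.5,-45,-8.5,-0.47,-0.3,1.26,1],[-41.5,-45,-8.5,-0.47,-0.3,1.26,1],[-41.5,-45,-8.5,-0.47,-0.3,1.26,1],[-41.5,-45,-8.5,-0.47,-0.3,1.26,1],[-41.5,-45,-8.5,-0.47,-0.3,1.26,1],[-61,-72.4,-0.3,-0.47,-0.3,1.26,1],[-61,-72.4,-0.3,-0.47,-0.3,1.26,1],[-61,-72.4,-0.3,-0.47,-0.3,1.26,1],[-61,-72.4,-0.3,-0.47,-0.3,1.26,1],[-61,-72.4,-0.3,-0.47,-0.3,1.26,1],[-61,-72.4,-0.3,-0.47,-0.3,1.26,1],[-61,-72.4,-0.3,-0.47,-0.3,1.26,1],[-61,-72.4,-0.3,-0.47,-0.3,1.26,1]]'; python3 - <<'E'
from h import *
a=grab_frame("side")[...,::-1];b=grab_frame("top")[...,::-1]
cv2.imwrite("pics/a1.png",np.hstack([cv2.resize(a[180:370,340:490],(450,570)),cv2.resize(b[110:240,400:510],(330,390))[:570] if 0 else cv2.copyMakeBorder(cv2.resize(b[110:240,400:510],(330,390)),0,180,0,0,0)]))
F=frame(-.037);z=F.apply([0,0,1]);x=F.apply([np.cos(.08),-np.sin(.08),0])
g=np.array([.5638,-.3285,.1784]);T=tool(-z,x);rows((g+.007*z,T));print(R.from_rotvec(read_state()["eef_rot"]).as_matrix()[:,2],z)
E
```

```text
time: 3.72
ee_pos: [0.5239, -0.3285, 0.2465]
eef_rot: [2.046, 1.815, 0.524]
force: [0.2, 0.7, 0.4]
gripper_width: 0.087
finger_force: 0.0
t 3.83 tcp [ 0.5241 -0.3265  0.2474] w 0.0869 F [-0.9 -0.   0.1] j [-0.88 -0.09  1.92  0.46  0.99 -0.96]
[-0.05, 0.02, 7.26] [-0.004, 0.001, 0.0]
[ 0.49640535 -0.01893775 -0.86788426] [-0.49965779  0.01849578  0.8660254 ]
```

View pics/a1.png

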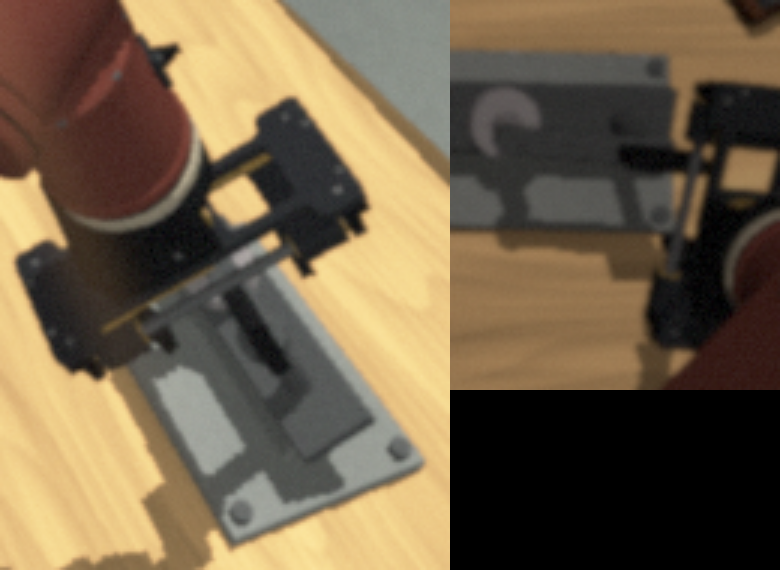

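```bash
python3 -m creep '[[0,0,3,0,0,0,1],[0,0,5,0,0,0,1],[0,0,6.3,0,0,0,1],[0,0,7.2,0,0,0,1],[0,0,7.2,0,0,0,-0.2]]'; python3 -m creep '[[0,0,0,0,0,0,-1],[0,0,0,0,0,0,-1],[0,0,0,0,0,0,-1],[0,0,0,0,0,0,-1]]'; python3 - <<'E'
from h import *
a=grab_frame("side")[...,::-1];cv2.imwrite("pics/a2.png",cv2.resize(a[180:370,340:490],(450,570)));rows()
E
```

```text
time: 4.45
ee_pos: [0.5602, -0.3279, 0.185]
eef_rot: [2.042, 1.817, 0.524]
force: [-0.6, 1.0, -0.2]
gripper_width: 0.0829
finger_force: 0.0
time: 4.95
ee_pos: [0.5601, -0.3286, 0.1853]
eef_rot: [2.042, 1.816, 0.524]
force: [-0.6, 0.3, 0.0]
gripper_width: 0.0448
finger_force: 0.0
t 5.0 tcp [ 0.5601 -0.3286  0.1852] w 0.0409 F [0.6 0.5 0.7] j [-0.83  0.05  1.91  0.49  0.86 -0.98]
```

```bash
python3 -m creep '[[0,0,0,0,0,0,-1],[0,0,0,0,0,0,-1],[0,0,0,0,0,0,-1],[0,0,0,0,0,0,-1]]'
```

```text
time: 5.5
ee_pos: [0.5599, -0.3284, 0.1849]
eef_rot: [2.042, 1.817, 0.524]
force: [-3.2, 0.9, 0.5]
gripper_width: 0.0138
finger_force: 29.9
```

```bash
python3 -m creep '[[0,0,0,0,0,0.15,-1],[0,0,0,0,0,0.3,-1],[0,0,0,0,0,0.48,-1],[0,0,0,0,0,0.66,-1],[0,0,0,0,0,0.84,-1],[0,0,0,0,0,1.02,-1],[0,0,0,0,0,1.2,-1],[0,0,0,0,0,1.35,-1],[0,0,0,0,0,1.45,-1],[0,0,0,0,0,1.45,-1]]'; python3 - <<'E'
from h import *
rows()
E
```

```text
time: 6.75
ee_pos: [0.5584, -0.3265, 0.1839]
eef_rot: [3.022, 0.006, 0.797]
force: [-15.9, 8.1, 8.1]
gripper_width: 0.0139
finger_force: 30.0
t 6.75 tcp [ 0.5584 -0.3265  0.1839] w 0.0139 F [-15.9   8.1   8.1] j [-0.83  0.05  1.91  0.49  0.86  0.47]
```

```bash
python3 -m creep '[[0,0,0,0,0,1.45,1],[0,0,0,0,0,0,1],[0,0,0,0,0,0,1],[0,0,-3,0,0,0,1],[0,0,-8,0,0,0,1],[0,0,-12,0,0,0,1],[0,0,-12,0,0,0,1]]' ; python3 - <<'E'
from h import *
rows()
E
```

```text
time: 7.62
ee_pos: [0.501, -0.3278, 0.2938]
eef_rot: [3.008, 0.001, 0.808]
force: [-0.1, 0.1, -0.2]
gripper_width: 0.0761
finger_force: 0.0
t 7.62 tcp [ 0.501  -0.3278  0.2938] w 0.0761 F [-0.1  0.1 -0.2] j [-0.92 -0.17  1.91  0.45  1.09  0.5 ]
```

```bash
python3 - <<'E'
from h import *
T=tool([0,0,-1],[1,0,0]);rows(((.48,0.,.30),T),((.594,.319,.11),T))
E
```

```text
t 7.62 tcp [ 0.501  -0.3278  0.2938] w 0.0761 F [-0.1  0.1 -0.2] j [-0.92 -0.17  1.91  0.45  1.09  0.5 ]
[-1.26, -32.74, -2.42] [0.432, -0.39, -1.531]
[-0.67, -65.19, 18.91] [0.432, -0.39, -1.531]
```

```bash
python3 -m creep '[[-1.3,-32.7,-2.4,0.43,-0.39,-1.53,1],[-1.3,-32.7,-2.4,0.43,-0.39,-1.53,1],[-1.3,-32.7,-2.4,0.43,-0.39,-1.53,1],[-1.3,-32.7,-2.4,0.43,-0.39,-1.53,1],[-1.3,-32.7,-2.4,0.43,-0.39,-1.53,1],[-1.3,-32.7,-2.4,0.43,-0.39,-1.53,1],[-0.7,-65.2,18.9,0.43,-0.39,-1.53,1],[-0.7,-65.2,18.9,0.43,-0.39,-1.53,1],[-0.7,-65.2,18.9,0.43,-0.39,-1.53,1],[-0.7,-65.2,18.9,0.43,-0.39,-1.53,1],[-0.7,-65.2,18.9,0.43,-0.39,-1.53,1],[-0.7,-65.2,18.9,0.43,-0.39,-1.53,1],[-0.7,-65.2,18.9,0.43,-0.39,-1.53,1]]'; python3 - <<'E'
from h import *
T=tool([0,0,-1],[1,0,0]);rows(((.594,.319,.031),T))
a=grab_frame("side")[...,::-1];b=grab_frame("top")[...,::-1]
cv2.imwrite("pics/s1.png",a);cv2.imwrite("pics/t1.png",b)
C=np.hstack([cv2.resize(a[230:370,360:490],(390,420),interpolation=cv2.INTER_CUBIC),cv2.copyMakeBorder(cv2.resize(b[115:205,375:495],(408,306),interpolation=cv2.INTER_CUBIC),0,114,0,0,0)])
cv2.imwrite("pics/st1.png",np.clip(C.astype(float)*1.8,0,255).astype(np.uint8))
E
```

```text
time: 9.25
ee_pos: [0.587, 0.3244, 0.1019]
eef_rot: [-2.211, -2.22, 0.01]
force: [-0.2, -0.7, -0.2]
gripper_width: 0.0868
finger_force: 0.0
t 9.25 tcp [0.587  0.3244 0.1019] w 0.0868 F [-0.2 -0.7 -0.2] j [0.39 0.46 1.5  0.01 1.19 0.38]
[-0.55, 0.77, 7.08] [-0.01, -0.001, 0.004]
```

View pics/st1.png

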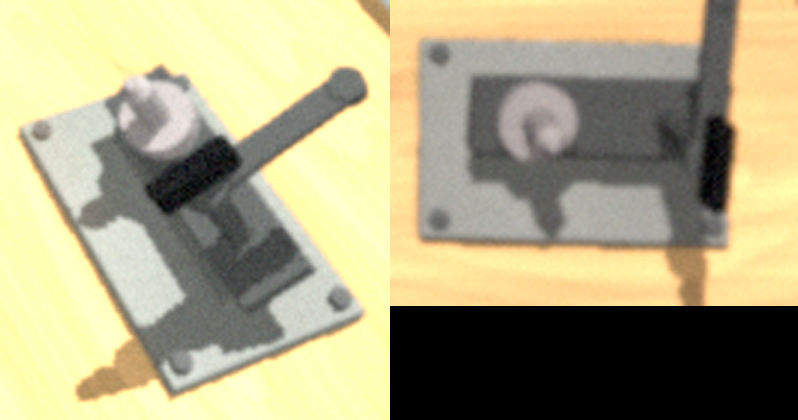

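```bash
python3 - <<'E'
from h import *
T=tool([0,0,-1],[1,0,0]);rows(((.594,.319,.031),T))
P=tri((404.3,258.3),(421.2,153.8));print("tip",P,proj("side",P),proj("top",P))
z=frame(-.037).apply([0,0,1]);print("seat from tip",P-.064*z,"seat top",onplane("top",(418.7,150.6),.09))
for t in((.5868,-.2243,.1454),):print(proj("side",t),proj("top",t))
for z0 in(.1454,.148):print(onplane("side",(404.3,258.3),z0),onplane("top",(421.2,153.8),z0))
# seat disc mask centre
E
```

```text
t 9.35 tcp [0.5882 0.3228 0.1048] w 0.0871 F [-0.5 -0.5  0.4] j [0.38 0.45 1.5  0.   1.19 0.38]
[-0.39, 0.63, 7.38] [-0.007, -0.002, 0.004]
tip [ 0.59718187 -0.22123603  0.13601471] [[405.37841011 258.02458833]] [[420.85637819 154.76221539]]
seat from tip [ 0.62915997 -0.22241976  0.08058908] seat top [ 0.62111688 -0.22685383  0.09      ]
[[402.86907953 257.85892291]] [[423.14350168 157.78818634]]
[ 0.58907221 -0.22664934  0.1454    ] [ 0.59704967 -0.22004027  0.1454    ]
[ 0.58757651 -0.22823313  0.148     ] [ 0.5963288  -0.21943667  0.148     ]
```

```bash
python3 -m creep '[[0,0,0,0,0,0,1],[0,0,0,0,0,0,1]]'; python3 - <<'E'
from h import *
T=tool([0,0,-1],[1,0,0]);rows(((.594,.319,.031),T))
a=cv2.imread("pics/s1.png");b=cv2.imread("pics/t1.png")
s0=np.array([.6205,-.2262,.09]);F=frame(-.037);t=np.linspace(0,2*np.pi,60)
out=[]
for n,im,(r0,c0) in(("side",a,(248,392)),("top",b,(133,400))):
    c=np.clip(cv2.resize(im[r0:r0+44,c0:c0+40],None,fx=10,fy=10,interpolation=cv2.INTER_CUBIC)*1.9,0,255).astype(np.uint8)
    for r,h in((.03,0),(.005,.064),(.012,.052)):
        q=(proj(n,s0+F.apply(np.c_[r*np.cos(t),r*np.sin(t),0*t+h]))-[c0,r0]+.5)*10
        cv2.polylines(c,[q.round().astype(np.int32)],True,(0,0,255) if h<.06 else (0,255,0),1)
    out.append(c)
cv2.imwrite("pics/z1.png",np.hstack(out))
E
```

```text
time: 9.6
ee_pos: [0.5904, 0.3209, 0.1094]
eef_rot: [-2.218, -2.22, -0.003]
force: [0.2, 0.1, 0.2]
gripper_width: 0.087
finger_force: 0.0
t 9.6 tcp [0.5904 0.3209 0.1094] w 0.087 F [0.2 0.1 0.2] j [0.38 0.45 1.5  0.   1.19 0.38]
[-0.22, 0.37, 7.84] [-0.001, -0.004, 0.001]
```

View pics/z1.png

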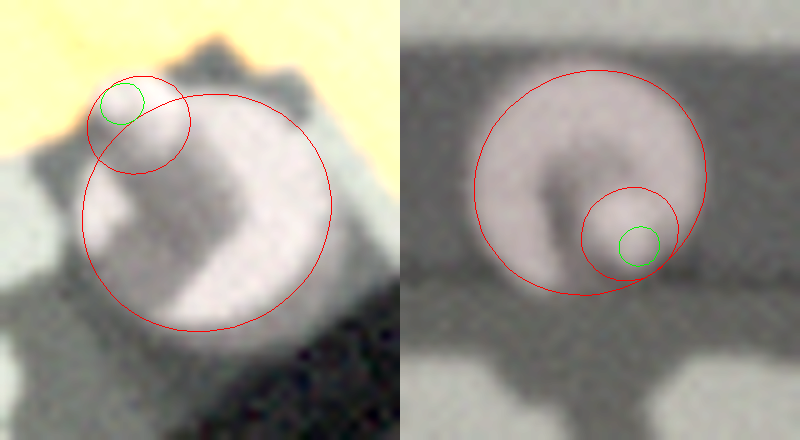

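```bash
python3 -m creep '[[-0.2,0.35,5,0,0,0,1],[-0.2,0.35,7,0,0,0,0.3],[-0.2,0.35,7.8,0,0,0,0.3],[-0.2,0.35,7.8,0,0,0,0.3]]'; python3 -m creep '[[0,0,0,0,0,0,-1],[0,0,0,0,0,0,-1],[0,0,0,0,0,0,-1],[0,0,0,0,0,0,-1]]'
```

```text
time: 10.1
ee_pos: [0.5938, 0.3201, 0.0309]
eef_rot: [-2.216, -2.221, -0.002]
force: [1.0, -0.6, -0.2]
gripper_width: 0.065
finger_force: 0.0
time: 10.6
ee_pos: [0.5933, 0.3205, 0.0305]
eef_rot: [-2.215, -2.222, -0.002]
force: [-1.9, -0.3, 5.7]
gripper_width: 0.0446
finger_force: 30.0
```

```bash
python3 -m creep '[[0,0,-2,0,0,0,-1],[0,0,-6,0,0,0,-1],[0,0,-12,0,0,0,-1],[0,0,-14,0,0,0,-1],[0,0,-14,0,0,0,-1]]'; python3 - <<'E'
from h import *
a=grab_frame("side")[...,::-1];b=grab_frame("top")[...,::-1]
cv2.imwrite("pics/s2.png",a);cv2.imwrite("pics/t2.png",b)
rows()
for n in("side","top"):
  for d in outline_of(n,"spacer_large_mid")[:2]:
    ys,xs=np.nonzero(d["pixels"]);print(n,round(d["score"],2),xs.min(),xs.max(),ys.min(),ys.max(),len(xs))
t=np.linspace(0,2*np.pi,80);s=read_state();P=s["ee_pos"];Rt=R.from_rotvec(s["eef_rot"]);out=[]
for n,im in(("side",a),("top",b)):
    u=proj(n,P+Rt.apply([0,0,.02]))[0].astype(int);c0,r0=u-[30,38]
    c=np.clip(cv2.resize(im[r0:r0+70,c0:c0+60],(400,467),interpolation=cv2.INTER_CUBIC)*1.5,0,255).astype(np.uint8)
    for r,h in((.05,.024),(.05,.031),(.023,.011)):
        q=(proj(n,P+Rt.apply(np.c_[r*np.cos(t),r*np.sin(t),0*t+h]))-[c0,r0]+.5)*400/60
        cv2.polylines(c,[q.round().astype(np.int32)],True,(0,0,255),1)
    out.append(c)
cv2.imwrite("pics/z2.png",np.hstack(out))
E
```

```text
time: 11.22
ee_pos: [0.5942, 0.3202, 0.1719]
eef_rot: [-2.216, -2.223, -0.005]
force: [1.2, 0.5, -1.9]
gripper_width: 0.0446
finger_force: 30.0
t 11.32 tcp [0.592  0.3193 0.1674] w 0.0445 F [-0.5  0.2 -3. ] j [0.38 0.39 1.46 0.   1.29 0.37]
side 0.7 306 329 188 205 244
side 0.57 299 327 128 145 337
top 0.67 210 225 141 172 332
```

View pics/z2.png

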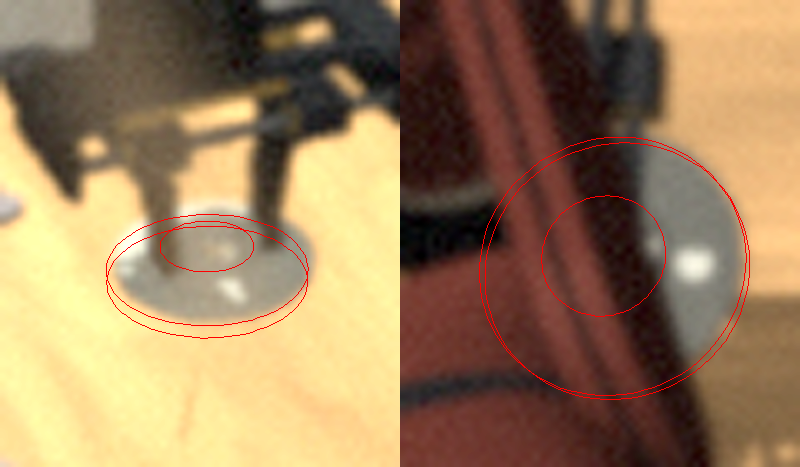

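```bash
cat >> h.py <<'E'
SEAT=np.array([.621,-.2256,.09]);FA=frame(-.037);ZA=FA.apply([0,0,1]);TA=tool(-ZA,FA.apply([1,0,0]))
def rel(): # tcp in arbor coordinates (mm)
    s=read_state();print("rel arbor mm",np.round(FA.inv().apply(s["ee_pos"]-SEAT)*1000,1),"rotdev",np.round((TA.inv()*R.from_rotvec(s["eef_rot"])).as_rotvec(),3),"F arbor",np.round(FA.inv().apply(s["force"]),1),"w",round(s["gripper_width"],4))
E
python3 - <<'E'
from h import *
rows(((.5,.05,.28),TA),(SEAT+.12*ZA,TA))
E
```

```text
t 11.43 tcp [0.5916 0.3191 0.1663] w 0.0446 F [-1.   0.  -2.1] j [0.38 0.4  1.46 0.   1.29 0.37]
[-26.87, -9.33, -11.33] [-0.532, -0.012, 0.039]
[-54.23, -3.24, -2.8] [-0.532, -0.012, 0.039]
```

```bash
python3 -m creep '[[-5,-1.5,-4,0,0,0,-1],[-10,-3,-6,-0.1,0,0,-1],[-16,-5,-8,-0.25,0,0.01,-1],[-21.5,-7.5,-10,-0.4,0,0.02,-1],[-26.9,-9.3,-11.3,-0.53,-0.01,0.04,-1],[-32,-9,-10.5,-0.53,-0.01,0.04,-1],[-37.5,-8,-9,-0.53,-0.01,0.04,-1],[-43,-6.5,-7,-0.53,-0.01,0.04,-1],[-48,-5,-5,-0.53,-0.01,0.04,-1],[-52,-4,-4,-0.53,-0.01,0.04,-1],[-54.2,-3.2,-2.8,-0.53,-0.01,0.04,-1],[-54.2,-3.2,-2.8,-0.53,-0.01,0.04,-1],[-54.2,-3.2,-2.8,-0.53,-0.01,0.04,-1],[-54.2,-3.2,-2.8,-0.53,-0.01,0.04,-1]]'; python3 - <<'E'
from h import *
rel()
a=grab_frame("side")[...,::-1];b=grab_frame("top")[...,::-1]
cv2.imwrite("pics/s3.png",a);cv2.imwrite("pics/t3.png",b)
cv2.imwrite("pics/z3.png",np.hstack([np.clip(cv2.resize(a[215:305,355:445],(400,400),interpolation=cv2.INTER_CUBIC)*1.6,0,255).astype(np.uint8),np.clip(cv2.resize(b[115:205,375:465],(400,400),interpolation=cv2.INTER_CUBIC)*1.6,0,255).astype(np.uint8)]))
rel();rows((SEAT+.12*ZA,TA))
E
```

```text
time: 13.18
ee_pos: [0.5629, -0.2213, 0.1961]
eef_rot: [1.959, 1.887, 0.513]
force: [-0.7, 0.8, -2.4]
gripper_width: 0.045
finger_force: 30.0
rel arbor mm [  2.7   2.1 121. ] rotdev [-0.003  0.004  0.001] F arbor [-1.8  0.8 -1.7] w 0.045
rel arbor mm [  3.1   1.9 121.3] rotdev [-0.004  0.003  0.001] F arbor [-0.8  0.2 -1.9] w 0.045
t 13.28 tcp [ 0.5632 -0.2215  0.1966] w 0.045 F [ 0.3  0.2 -2.1] j [-0.67 -0.1   2.04  0.43  0.81 -0.87]
[-0.19, -0.31, 0.13] [0.004, -0.003, -0.001]
```

View pics/z3.png

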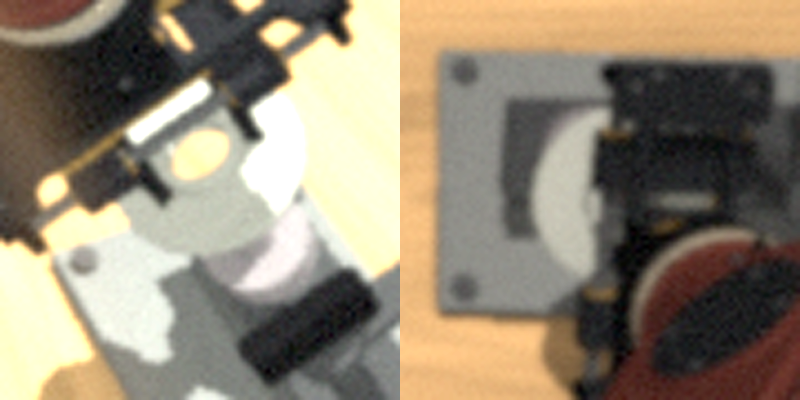

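```bash
python3 - <<'E'
from h import *
s=read_state();Rt=R.from_rotvec(s["eef_rot"])
print(proj("side",s["ee_pos"]+Rt.apply([0,0,.0205])),"seen (400,249.9)")
E
python3 -m creep '[[-0.2,-0.3,0.5,0,0,0,-1],[-0.2,-0.3,2,0,0,0,-1],[-0.2,-0.3,3.3,0,0,0,-1],[-0.2,-0.3,4,0,0,0,-1],[-0.2,-0.3,4,0,0,0,-1]]'; python3 -c "
from h import *
rel()"
```

```text
[[399.34862177 249.41590741]] seen (400,249.9)
time: 13.9
ee_pos: [0.5803, -0.2245, 0.1586]
eef_rot: [1.961, 1.887, 0.512]
force: [1.2, -0.6, -2.8]
gripper_width: 0.0447
finger_force: 30.0
rel arbor mm [-0.9 -0.4 79.8] rotdev [-0.001  0.004  0.003] F arbor [-0.3 -0.6 -3. ] w 0.0447
```

```bash
python3 -m creep '[[0.05,0.1,1,0,0,0,-1],[0.05,0.1,2,0,0,0,-1],[0.05,0.1,3,0,0,0,-1],[0.05,0.1,3.8,0,0,0,-1],[0.05,0.1,4.5,0,0,0,-1],[0.05,0.1,4.5,0,0,0,-1]]'; python3 -c "
from h import *
rel()"; python3 -m creep '[[0,0,0.25,0,0,0,-1],[0,0,0.4,0,0,0,-1],[0,0,0.4,0,0,0,-1]]'; python3 -c "
from h import *
rel()"
```

```text
time: 14.65
ee_pos: [0.6038, -0.2249, 0.1207]
eef_rot: [1.961, 1.886, 0.512]
force: [-0.1, -0.5, -2.4]
gripper_width: 0.0446
finger_force: 30.0
rel arbor mm [ 0.4  0.1 35.2] rotdev [-0.002  0.004  0.003] F arbor [-1.3 -0.5 -2. ] w 0.0446
time: 15.02
ee_pos: [0.606, -0.2253, 0.1182]
eef_rot: [1.959, 1.885, 0.512]
force: [-0.1, -0.2, -1.8]
gripper_width: 0.0446
finger_force: 30.0
rel arbor mm [ 1.1 -0.2 31.9] rotdev [-0.003  0.003  0.002] F arbor [-1.  -0.2 -1.5] w 0.0446
```

```bash
python3 -m creep '[[0,0,0.15,0,0,0,-1],[0,0,0.25,0,0,0,-1],[0,0,0.25,0,0,0,-1]]'; python3 -c "
from h import *
rel()"
```

```text
time: 15.4
ee_pos: [0.6064, -0.2253, 0.1178]
eef_rot: [1.959, 1.888, 0.512]
force: [-24.8, 3.8, 21.9]
gripper_width: 0.0446
finger_force: 30.0
rel arbor mm [ 1.3 -0.3 31.4] rotdev [-0.002  0.004  0.001] F arbor [-10.6   2.9  31.4] w 0.0446
```

```bash
python3 -m creep '[[0,0,-0.1,0,0,0,-1],[0,0,-0.1,0,0,0,0.5],[0,0,-0.1,0,0,0,0.5],[0,0,-0.1,0,0,0,0.5],[0,0,-2,0,0,0,0.5],[0,0,-6,0,0,0,0.5],[0,0,-12,0,0,0,0.5],[0,0,-12,0,0,0,0.5],[0,0,-12,0,0,0,0.5]]'; python3 - <<'E'
from h import *
a=grab_frame("side")[...,::-1];b=grab_frame("top")[...,::-1]
cv2.imwrite("pics/s4.png",a);cv2.imwrite("pics/t4.png",b)
T=tool([0,0,-1],[1,0,0]);rel();rows(((.5,.03,.28),T),((.549,.1845,.10),T))
E
```

```text
time: 16.52
ee_pos: [0.5469, -0.2235, 0.2197]
eef_rot: [1.959, 1.885, 0.512]
force: [-0.2, 0.8, -0.6]
gripper_width: 0.0653
finger_force: 0.0
rel arbor mm [ -0.7   0.  148. ] rotdev [-0.001  0.005  0.003] F arbor [-0.1  0.7  0.4] w 0.0654
t 16.62 tcp [ 0.5465 -0.2228  0.2178] w 0.0654 F [-0.3  0.7  0.3] j [-0.69 -0.16  2.05  0.42  0.87 -0.86]
[25.12, -1.79, -8.06] [0.524, 0.004, -0.038]
[40.64, -7.11, 9.76] [0.524, 0.004, -0.038]
```

```bash
python3 -m creep '[[6,-0.5,-4,0.1,0,0,0.5],[12,-1,-6,0.28,0,-0.02,0.5],[18,-1.4,-7.5,0.42,0,-0.03,0.5],[24,-1.8,-8,0.52,0,-0.04,0.5],[30,-3,-5,0.52,0,-0.04,0.5],[35.5,-5,-1,0.52,0,-0.04,0.5],[39.5,-6.5,4,0.52,0,-0.04,0.5],[40.6,-7.1,9.8,0.52,0,-0.04,0.5],[40.6,-7.1,9.8,0.52,0,-0.04,0.5],[40.6,-7.1,9.8,0.52,0,-0.04,0.5],[40.6,-7.1,9.8,0.52,0,-0.04,0.5]]'; python3 - <<'E'
from h import *
T=tool([0,0,-1],[1,0,0]);rows(((.549,.1848,.031),T))
E
```

```text
time: 18.0
ee_pos: [0.5512, 0.1828, 0.1027]
eef_rot: [2.214, 2.214, 0.003]
force: [0.1, 0.5, 0.0]
gripper_width: 0.0654
finger_force: 0.0
t 18.0 tcp [0.5512 0.1828 0.1027] w 0.0654 F [0.1 0.5 0. ] j [ 0.19  0.25  1.77 -0.01  1.11  0.19]
[0.24, -0.28, 7.16] [0.009, 0.006, -0.0]
```

```bash
python3 -m creep '[[0.2,-0.2,3,0,0,0,0.5],[0.2,-0.2,5.5,0,0,0,0.5],[0.2,-0.2,6.8,0,0,0,0.5],[0.2,-0.2,7.1,0,0,0,0.5],[0.2,-0.2,7.1,0,0,0,0.5]]'; python3 - <<'E'
from h import *
T=tool([0,0,-1],[1,0,0]);rows(((.549,.1848,.031),T))
E
```

```text
time: 18.62
ee_pos: [0.5495, 0.1847, 0.0311]
eef_rot: [2.214, 2.214, 0.002]
force: [0.7, 1.3, 0.8]
gripper_width: 0.0651
finger_force: 0.0
t 18.62 tcp [0.5495 0.1847 0.0311] w 0.0651 F [0.7 1.3 0.8] j [ 0.19  0.36  1.8  -0.01  0.98  0.2 ]
[0.01, -0.05, 0.01] [0.008, 0.006, 0.0]
```

```bash
python3 -m creep '[[0,0,0,0,0,0,-1],[0,0,0,0,0,0,-1],[0,0,0,0,0,0,-1],[0,0,0,0,0,0,-1]]'; python3 -m creep '[[0,0,-2,0,0,0,-1],[0,0,-6,0,0,0,-1],[0,0,-11,0,0,0,-1],[0,0,-11,0,0,0,-1]]';  python3 - <<'E'
from h import *
f={}
for n in("side","top"):f[n]=grab_frame(n)[...,::-1];cv2.imwrite(f"pics/{n}5.png",f[n])
rows(((.5,.03,.29),TA),(SEAT+.145*ZA,TA));s=read_state();P=s["ee_pos"];Rt=R.from_rotvec(s["eef_rot"])
t=np.linspace(0,2*np.pi,80);out=[]
for n in f:
    u=proj(n,P+Rt.apply([0,0,.02]))[0].astype(int);c0,r0=u-[30,38]
    c=np.clip(cv2.resize(f[n][r0:r0+70,c0:c0+60],(400,467),interpolation=cv2.INTER_CUBIC)*1.5,0,255).astype(np.uint8)
    for r,h in((.042,.024),(.042,.031)):
        q=(proj(n,P+Rt.apply(np.c_[r*np.cos(t),r*np.sin(t),0*t+h]))-[c0,r0]+.5)*400/60
        cv2.polylines(c,[q.round().astype(np.int32)],True,(0,0,255),1)
    out.append(c)
# seated large spacer with model overlay
for n,g in(("side",cv2.imread("pics/s4.png")),):
    u=proj(n,SEAT)[0].astype(int);c0,r0=u-[35,40]
    c=np.clip(cv2.resize(f[n][r0:r0+70,c0:c0+60],(400,467),interpolation=cv2.INTER_CUBIC)*1.5,0,255).astype(np.uint8)
out2=[]
for n in f:
    u=proj(n,SEAT)[0].astype(int);c0,r0=u-[40,35]
    c=np.clip(cv2.resize(f[n][r0:r0+70,c0:c0+80],(400,350),interpolation=cv2.INTER_CUBIC)*1.5,0,255).astype(np.uint8)
    for r,h in((.05,.001),(.05,.008),(.023,.021)):
        q=(proj(n,SEAT+FA.apply(np.c_[r*np.cos(t),r*np.sin(t),0*t+h]))-[c0,r0]+.5)*5
        cv2.polylines(c,[q.round().astype(np.int32)],True,(0,0,255),1)
    out2.append(c)
cv2.imwrite("pics/z5.png",cv2.resize(np.vstack([np.hstack(out),np.hstack(out2)]),(588,600)))
E
```

```text
time: 19.12
ee_pos: [0.5488, 0.1849, 0.0302]
eef_rot: [2.214, 2.215, 0.001]
force: [-0.6, -0.2, 3.2]
gripper_width: 0.0451
finger_force: 30.0
time: 19.62
ee_pos: [0.5516, 0.1863, 0.1462]
eef_rot: [2.21, 2.211, 0.014]
force: [-0.1, -0.7, -1.4]
gripper_width: 0.0445
finger_force: 30.0
t 19.73 tcp [0.5482 0.1856 0.1409] w 0.045 F [-1.6  0.7 -1.9] j [ 0.19  0.2   1.75 -0.01  1.18  0.2 ]
[-15.65, -4.71, -14.85] [-0.515, -0.004, 0.038]
[-40.9, 0.07, -7.21] [-0.515, -0.004, 0.038]
```

View pics/z5.png

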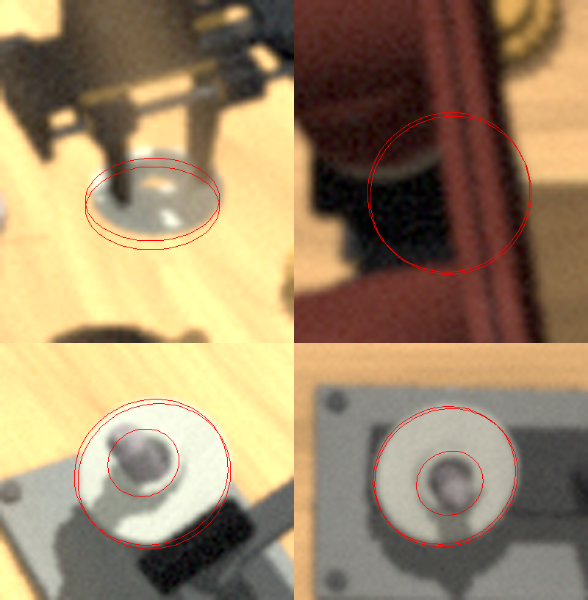

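```bash
python3 -m creep '[[-4,-1.5,-5,0,0,0,-1],[-8,-3,-10,-0.1,0,0,-1],[-12,-4,-13,-0.25,0,0.02,-1],[-16,-4.7,-14.8,-0.4,0,0.03,-1],[-22,-4,-14,-0.51,0,0.04,-1],[-28,-2.5,-12,-0.51,0,0.04,-1],[-34,-1.2,-9.5,-0.51,0,0.04,-1],[-39,-0.2,-7.8,-0.51,0,0.04,-1],[-40.9,0.1,-7.2,-0.51,0,0.04,-1],[-40.9,0.1,-7.2,-0.51,0,0.04,-1],[-40.9,0.1,-7.2,-0.51,0,0.04,-1],[-40.9,0.1,-7.2,-0.51,0,0.04,-1]]'; python3 - <<'E'
from h import *
rel();rows((SEAT+.08*ZA,TA))
E
```

```text
time: 21.22
ee_pos: [0.5486, -0.2218, 0.2145]
eef_rot: [1.965, 1.893, 0.504]
force: [0.7, -0.1, -1.9]
gripper_width: 0.0448
finger_force: 30.0
rel arbor mm [ -0.5   1.1 144.1] rotdev [0.007 0.004 0.001] F arbor [-0.3 -0.1 -2. ] w 0.0448
t 21.23 tcp [ 0.5486 -0.2218  0.2145] w 0.0448 F [ 0.7 -0.1 -1.9] j [-0.68 -0.15  2.05  0.41  0.86 -0.85]
[-0.13, 0.1, 6.41] [-0.007, -0.004, -0.001]
```

```bash
python3 -m creep '[[-0.1,0.1,2.5,0,0,0,-1],[-0.1,0.1,4.5,-0.007,0,0,-1],[-0.1,0.1,5.8,-0.007,0,0,-1],[-0.1,0.1,6.4,-0.007,0,0,-1],[-0.1,0.1,6.4,-0.007,0,0,-1]]'; python3 -c "
from h import *
rel()"; python3 -m creep '[[0,0,0.8,0,0,0,-1],[0,0,1.6,0,0,0,-1],[0,0,2.2,0,0,0,-1],[0,0,2.2,0,0,0,-1]]'; python3 -c "
from h import *
rel()"
```

```text
time: 21.85
ee_pos: [0.5812, -0.2248, 0.1594]
eef_rot: [1.961, 1.888, 0.51]
force: [-0.3, -0.1, -1.1]
gripper_width: 0.045
finger_force: 30.0
rel arbor mm [ 0.2 -0.6 80. ] rotdev [0.    0.003 0.002] F arbor [-0.8 -0.1 -0.8] w 0.045
time: 22.35
ee_pos: [0.5918, -0.2251, 0.1393]
eef_rot: [1.963, 1.888, 0.509]
force: [-0.3, 1.4, -2.5]
gripper_width: 0.045
finger_force: 30.0
rel arbor mm [-0.6 -0.6 57.3] rotdev [0.001 0.004 0.003] F arbor [-1.5  1.4 -2. ] w 0.045
```

Expected home at about 51.2 mm.

```bash
python3 -m creep '[[0,0,0.25,0,0,0,-1],[0,0,0.5,0,0,0,-1],[0,0,0.6,0,0,0,-1],[0,0,0.6,0,0,0,-1]]'; python3 -c "
from h import *
rel()"; python3 -m creep '[[0,0,0.1,0,0,0,-1],[0,0,0.1,0,0,0,-1]]'; python3 -c "
from h import *
rel()"
```

```text
time: 22.85
ee_pos: [0.595, -0.2255, 0.135]
eef_rot: [1.962, 1.887, 0.51]
force: [0.5, -0.9, -0.9]
gripper_width: 0.0453
finger_force: 30.0
rel arbor mm [ 0.  -0.8 52. ] rotdev [0.    0.003 0.002] F arbor [ 0.  -0.8 -1. ] w 0.0453
time: 23.1
ee_pos: [0.5955, -0.2255, 0.1346]
eef_rot: [1.961, 1.887, 0.51]
force: [-5.4, 1.2, 2.8]
gripper_width: 0.0446
finger_force: 30.0
rel arbor mm [ 0.2 -0.8 51.4] rotdev [-0.     0.003  0.002] F arbor [-3.3  1.   5.1] w 0.0446
```

```bash
python3 -m creep '[[0,0,0.08,0,0,0,-1],[0,0,0.08,0,0,0,-1]]'; python3 -c "
from h import *
rel()"; python3 -m creep '[[0,0,-0.05,0,0,0,-1],[0,0,-0.05,0,0,0,0.5],[0,0,-0.05,0,0,0,0.5],[0,0,-0.05,0,0,0,0.5],[0,0,-2,0,0,0,0.5],[0,0,-6,0,0,0,0.5],[0,0,-11,0,0,0,0.5],[0,0,-11,0,0,0,0.5]]'; python3 - <<'E'
from h import *
T=tool([0,0,-1],[1,0,0]);rel();rows(((.47,.04,.27),T),((.4157,.1905,.10),T))
E
```

```text
time: 23.35
ee_pos: [0.5956, -0.2255, 0.1344]
eef_rot: [1.961, 1.888, 0.509]
force: [-13.6, 2.5, 11.0]
gripper_width: 0.0452
finger_force: 30.0
rel arbor mm [ 0.2 -0.8 51.2] rotdev [0.    0.003 0.002] F arbor [-6.4  2.  16.4] w 0.0452
time: 24.35
ee_pos: [0.542, -0.2255, 0.2339]
eef_rot: [1.955, 1.881, 0.509]
force: [0.1, 0.8, 0.2]
gripper_width: 0.0655
finger_force: 0.0
rel arbor mm [  3.6  -2.8 164.1] rotdev [-0.007 -0.002  0.001] F arbor [0.2 0.8 0.1] w 0.0655
t 24.35 tcp [ 0.542  -0.2255  0.2339] w 0.0655 F [0.1 0.8 0.2] j [-0.7  -0.19  2.05  0.41  0.89 -0.86]
[26.24, -5.25, -7.31] [0.53, 0.012, -0.037]
[41.1, -19.03, 4.3] [0.53, 0.012, -0.037]
```

```bash
python3 -m creep '[[6,-1,-3,0.1,0,0,0.5],[12,-2,-5,0.28,0,-0.02,0.5],[18,-3.5,-6.5,0.42,0,-0.03,0.5],[24,-4.8,-7.2,0.53,0.01,-0.04,0.5],[29.5,-7,-7,0.53,0.01,-0.04,0.5],[34.5,-10.5,-5,0.53,0.01,-0.04,0.5],[38.5,-15,-2,0.53,0.01,-0.04,0.5],[41,-18.5,2,0.53,0.01,-0.04,0.5],[41.1,-19,4.3,0.53,0.01,-0.04,0.5],[41.1,-19,4.3,0.53,0.01,-0.04,0.5],[41.1,-19,4.3,0.53,0.01,-0.04,0.5]]'; python3 - <<'E'
from h import *
T=tool([0,0,-1],[1,0,0]);rows(((.4157,.1905,.031),T))
E
```

```text
time: 25.72
ee_pos: [0.4142, 0.1928, 0.0988]
eef_rot: [-2.214, -2.22, 0.003]
force: [0.3, 0.3, 0.7]
gripper_width: 0.0656
finger_force: 0.0
t 25.73 tcp [0.4142 0.1928 0.0988] w 0.0656 F [0.3 0.3 0.7] j [ 0.26 -0.02  2.08  0.01  1.09  0.25]
[-0.25, 0.19, 6.78] [-0.006, -0.003, 0.003]
```

```bash
python3 -m creep '[[-0.1,0.1,3,0,0,0,0.5],[-0.1,0.1,5.5,0,0,0,0.5],[-0.1,0.1,6.5,0,0,0,0.5],[-0.1,0.1,6.8,0,0,0,0.5],[-0.1,0.1,6.8,0,0,0,0.5]]'; python3 - <<'E'
from h import *
T=tool([0,0,-1],[1,0,0]);rows(((.4157,.1905,.031),T))
E
```

```text
time: 26.35
ee_pos: [0.415, 0.1921, 0.031]
eef_rot: [-2.214, -2.22, 0.001]
force: [0.1, -0.6, 0.9]
gripper_width: 0.0653
finger_force: 0.0
t 26.35 tcp [0.415  0.1921 0.031 ] w 0.0653 F [ 0.1 -0.6  0.9] j [0.26 0.1  2.1  0.01 0.94 0.25]
[-0.16, 0.07, 0.0] [-0.005, -0.004, 0.003]
```

```bash
python3 -m creep '[[-0.15,0.05,0,0,0,0,0.2],[-0.15,0.05,0,0,0,0,-1],[-0.15,0.05,0,0,0,0,-1],[-0.15,0.05,0,0,0,0,-1],[-0.15,0.05,0,0,0,0,-1]]'; python3 -m creep '[[0,0,-2,0,0,0,-1],[0,0,-6,0,0,0,-1],[0,0,-11,0,0,0,-1],[0,0,-11,0,0,0,-1]]';  python3 - <<'E'
from h import *
for n in("side","top"):cv2.imwrite(f"pics/{n}6.png",grab_frame(n)[...,::-1])
rows(((.46,.04,.29),TA),(SEAT+.145*ZA,TA))
E
```

```text
time: 26.98
ee_pos: [0.4151, 0.1906, 0.0304]
eef_rot: [-2.214, -2.22, 0.003]
force: [0.2, -1.2, 4.6]
gripper_width: 0.0451
finger_force: 30.0
time: 27.48
ee_pos: [0.4181, 0.191, 0.1439]
eef_rot: [-2.216, -2.223, -0.007]
force: [1.2, -0.5, -0.8]
gripper_width: 0.0452
finger_force: 30.0
t 27.57 tcp [0.415  0.1901 0.1397] w 0.0453 F [-1.2 -0.  -2.3] j [ 0.25 -0.08  2.05  0.01  1.18  0.25]
[-14.98, 4.35, -15.1] [-0.53, -0.013, 0.038]
[-41.32, 13.17, -7.8] [-0.53, -0.013, 0.038]
```

```bash
python3 -m creep '[[-3,1,-5,0,0,0,-1],[-7,2,-10,-0.1,0,0,-1],[-11,3.2,-13.5,-0.25,0,0.02,-1],[-15,4.4,-15.1,-0.4,-0.01,0.03,-1],[-20.5,6,-14.5,-0.53,-0.01,0.04,-1],[-26,8,-12.5,-0.53,-0.01,0.04,-1],[-31.5,10,-10.5,-0.53,-0.01,0.04,-1],[-37,11.8,-9,-0.53,-0.01,0.04,-1],[-41.3,13.2,-7.8,-0.53,-0.01,0.04,-1],[-41.3,13.2,-7.8,-0.53,-0.01,0.04,-1],[-41.3,13.2,-7.8,-0.53,-0.01,0.04,-1],[-41.3,13.2,-7.8,-0.53,-0.01,0.04,-1]]'; python3 - <<'E'
from h import *
rel();rows((SEAT+.1*ZA,TA))
E
```

```text
time: 29.08
ee_pos: [0.5487, -0.2213, 0.2155]
eef_rot: [1.961, 1.889, 0.51]
force: [-0.6, 0.6, -1.6]
gripper_width: 0.0452
finger_force: 30.0
rel arbor mm [1.000e-01 1.600e+00 1.449e+02] rotdev [0.001 0.004 0.002] F arbor [-1.3  0.6 -1.1] w 0.0452
t 29.07 tcp [ 0.5487 -0.2213  0.2155] w 0.0452 F [-0.6  0.6 -1.6] j [-0.69 -0.16  2.05  0.41  0.86 -0.86]
[-0.18, -0.01, 4.49] [-0.001, -0.004, -0.002]
```

```bash
python3 -m creep '[[-0.15,0,2.5,0,0,0,-1],[-0.15,0,4.2,0,0,0,-1],[-0.15,0,5.4,0,0,0,-1],[-0.15,0,6.2,0,0,0,-1],[-0.15,0,6.7,0,0,0,-1],[-0.15,0,6.7,0,0,0,-1]]'; python3 -c "
from h import *
rel()"; python3 -m creep '[[0,0,0.25,0,0,0,-1],[0,0,0.5,0,0,0,-1],[0,0,0.5,0,0,0,-1]]'; python3 -c "
from h import *
rel()"
```

```text
time: 29.82
ee_pos: [0.5825, -0.2251, 0.1578]
eef_rot: [1.961, 1.887, 0.51]
force: [1.0, -1.0, -2.2]
gripper_width: 0.0453
finger_force: 30.0
rel arbor mm [ 0.6 -0.9 78. ] rotdev [0.    0.003 0.002] F arbor [-0.2 -0.9 -2.5] w 0.0453
time: 30.2
ee_pos: [0.5849, -0.2253, 0.1534]
eef_rot: [1.962, 1.887, 0.509]
force: [-0.8, 0.7, -1.2]
gripper_width: 0.0456
finger_force: 30.0
rel arbor mm [ 0.5 -1.1 72.9] rotdev [0.    0.003 0.003] F arbor [-1.3  0.7 -0.6] w 0.0456
```

```bash
python3 -m creep '[[0,0,0.12,0,0,0,-1],[0,0,0.18,0,0,0,-1],[0,0,0.22,0,0,0,-1],[0,0,0.22,0,0,0,-1]]'; python3 -c "
from h import *
rel()"
```

```text
time: 30.7
ee_pos: [0.5859, -0.2254, 0.1523]
eef_rot: [1.961, 1.888, 0.509]
force: [-8.3, 1.6, 6.2]
gripper_width: 0.0452
finger_force: 30.0
rel arbor mm [ 0.8 -1.1 71.5] rotdev [0.    0.003 0.002] F arbor [-4.1  1.3  9.5] w 0.0452
```

```bash
python3 -m creep '[[0,0,0.06,0,0,0,-1],[0,0,0.06,0,0,0,-1]]'; python3 -m creep '[[0,0,-0.05,0,0,0,-1],[0,0,-0.05,0,0,0,0.5],[0,0,-0.05,0,0,0,0.5],[0,0,-0.05,0,0,0,0.5],[0,0,-2,0,0,0,0.5],[0,0,-6,0,0,0,0.5],[0,0,-11,0,0,0,0.5],[6,-3,-13,0,0,0,0.5],[12,-6,-13,0,0,0,0.5],[18,-9,-13,0,0,0,0.5],[20,-12,-13,0,0,0,0.5],[20,-12,-13,0,0,0,0.5],[20,-12,-13,0,0,0,0.5],[20,-12,-13,0,0,0,0.5]]'; python3 - <<'E'
from h import *
f={n:grab_frame(n)[...,::-1] for n in("side","top")}
rel();t=np.linspace(0,2*np.pi,80);out2=[]
for ov in(0,1):
  r=[]
  for n in f:
    u=proj(n,SEAT)[0].astype(int);c0,r0=u-[40,35]
    c=np.clip(cv2.resize(f[n][r0:r0+60,c0:c0+80],(400,300),interpolation=cv2.INTER_CUBIC)*1.5,0,255).astype(np.uint8)
    if ov:
     for rr,h in((.05,.008),(.042,.028),(.034,.048),(.023,.061)):
        q=(proj(n,SEAT+FA.apply(np.c_[rr*np.cos(t),rr*np.sin(t),0*t+h]))-[c0,r0]+.5)*5
        cv2.polylines(c,[q.round().astype(np.int32)],True,(0,0,255),1)
    r.append(c)
  out2.append(np.hstack(r))
cv2.imwrite("pics/z7.png",np.vstack(out2))
for n in f: cv2.imwrite(f"pics/{n}7.png",f[n])
d=cv2.absdiff(f["top"],cv2.imread("pics/top0.png")).max(2);k,l,st,ce=cv2.connectedComponentsWithStats((cv2.GaussianBlur(d,(3,3),0)>35).astype(np.uint8))
print([s.tolist() for s in st[1:] if s[4]>15])
E
```

```text
time: 30.95
ee_pos: [0.5859, -0.2255, 0.1522]
eef_rot: [1.961, 1.888, 0.509]
force: [-14.5, 2.0, 12.0]
gripper_width: 0.045
finger_force: 30.0
time: 32.7
ee_pos: [0.4261, -0.0204, 0.2057]
eef_rot: [1.961, 1.885, 0.51]
force: [0.2, 0.3, -0.3]
gripper_width: 0.0655
finger_force: 0.0
rel arbor mm [-118.   197.9  201. ] rotdev [-0.     0.002  0.004] F arbor [-0.9  0.1 -0.1] w 0.0653
[[467, 106, 12, 32, 255], [400, 133, 39, 34, 842], [471, 151, 6, 8, 34], [200, 155, 35, 33, 790], [474, 159, 13, 10, 102], [464, 168, 11, 10, 83], [251, 173, 28, 28, 498], [416, 187, 44, 17, 286], [234, 191, 172, 209, 12539], [467, 193, 10, 12, 90], [462, 204, 4, 6, 22], [251, 223, 22, 22, 257], [19, 276, 8, 10, 49], [25, 281, 99, 119, 6381], [3, 296, 24, 23, 143], [102, 309, 130, 91, 4349], [12, 354, 8, 5, 20], [0, 359, 13, 37, 244], [299, 387, 11, 9, 70], [357, 389, 15, 11, 112], [12, 395, 12, 5, 36], [317, 394, 8, 6, 27]]
```

View pics/z7.png

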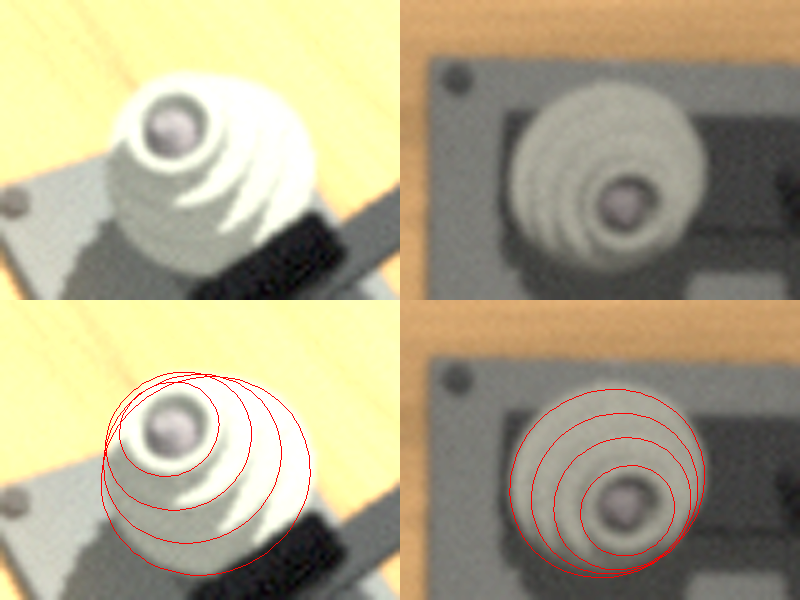

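```bash
python3 -m creep '[[0,0,-4,0,0,0,0.5],[0,0,-8,0,0,0,0.5],[-6,-4,-10,0,0,0,0.5],[-8,-6,-12,0,0,0,0.5],[-8,-6,-12,0,0,0,0.5],[-8,-6,-12,0,0,0,0.5]]'; python3 - <<'E'
from h import *
f={n:grab_frame(n)[...,::-1] for n in("side","top")}
for n,i in(("side","side0"),("top","top0")):
    d=cv2.absdiff(f[n],cv2.imread(f"pics/{i}.png")).max(2);k,l,st,ce=cv2.connectedComponentsWithStats((cv2.GaussianBlur(d,(3,3),0)>35).astype(np.uint8))
    print(n,[s.tolist() for s in st[1:] if s[4]>40])
for l in("bonnet_mid","elbow_mid","neck_plug_mid","packing_nut_mid"):
    for n in("side","top"):print(l,n,[(round(d["score"],2),np.round(d["pixel"]).tolist(),int(d["pixels"].sum())) for d in outline_of(n,l)[:2]])
rel()
E
```

```text
time: 33.55
ee_pos: [0.3532, -0.1241, 0.2783]
eef_rot: [1.991, 1.916, 0.503]
force: [-0.2, 1.0, -0.1]
gripper_width: 0.0652
finger_force: 0.0
side [[0, 0, 331, 248, 33939], [67, 8, 19, 7, 112], [97, 113, 25, 19, 158], [297, 201, 9, 7, 48], [307, 201, 11, 7, 54], [0, 210, 41, 34, 756], [22, 241, 81, 69, 2660], [393, 241, 90, 50, 2086], [158, 258, 14, 13, 91], [169, 266, 10, 11, 67], [174, 267, 21, 20, 223], [383, 282, 10, 15, 89], [413, 289, 8, 10, 52], [97, 302, 10, 9, 41], [375, 302, 29, 52, 500], [393, 303, 16, 10, 99], [390, 312, 18, 27, 110], [9, 315, 282, 85, 9857], [419, 339, 11, 7, 51], [125, 351, 12, 12, 86], [385, 356, 27, 19, 278]]
top [[467, 106, 12, 32, 255], [400, 133, 39, 34, 815], [200, 155, 35, 33, 780], [474, 159, 13, 10, 100], [464, 168, 11, 10, 84], [251, 173, 28, 28, 495], [416, 187, 44, 17, 274], [468, 193, 9, 12, 87], [343, 219, 143, 181, 13136], [251, 223, 22, 22, 261], [25, 281, 99, 119, 6346], [8, 295, 19, 23, 112], [102, 309, 123, 91, 4003], [227, 323, 103, 77, 3944], [0, 360, 12, 37, 231], [343, 381, 23, 16, 153], [12, 389, 10, 11, 62]]
bonnet_mid side [(0.68, [309.0, 228.0], 787)]
bonnet_mid top [(0.59, [315.0, 215.0], 866), (0.58, [462.0, 151.0], 1516)]
elbow_mid side [(0.6, [344.0, 216.0], 502), (0.44, [275.0, 171.0], 140)]
elbow_mid top [(0.74, [314.0, 176.0], 643)]
neck_plug_mid side [(0.46, [274.0, 168.0], 150)]
neck_plug_mid top [(0.63, [214.0, 219.0], 589), (0.5, [471.0, 147.0], 786)]
packing_nut_mid side [(0.88, [354.0, 185.0], 375)]
packing_nut_mid top [(0.69, [461.0, 149.0], 1496), (0.68, [268.0, 141.0], 542)]
rel arbor mm [-140.7   94.3  298.2] rotdev [0.035 0.026 0.001] F arbor [-0.8 -0.1 -0.3] w 0.0651
```

```bash
python3 -m creep '[[0,0,0,0,0,0,0.5],[0,0,0,0,0,0,0.5]]'; python3 -c "
from rig import *
print(close_job())"
```

```text
time: 34.3
ee_pos: [0.3535, -0.1218, 0.2779]
eef_rot: [1.986, 1.922, 0.504]
force: [0.1, -0.3, 0.0]
gripper_width: 0.0653
finger_force: 0.0
the job is handed in; nothing more can be done
None
```

The keeper is left open at about a quarter turn, the large, medium and small spacers are on the arbor in that order and fully home, the other parts are undisturbed, and the job was handed in at 34.3 s (no verdict came back).

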